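# Put the screwdrivers away by length

### The job

Tidy the three screwdrivers that lie in the row along the front of the bench into the three open steel tool trays in that row by length: the longest into the longest tray, the middle one into the middle tray and the shortest into the shortest tray, each lying flat inside its tray's walls, either way round. Leave the pliers and the flat orange pry lever where they lie.

Things in the scene. Friction and masses are not known exactly. Their poses are not given: they have to be found in the camera images.
- driver_long_mid (a point): Longest of the three screwdrivers, 200 mm long, lying loose. Point: middle of its whole length, on its axis, about 12 mm above what it lies on. y axis: along the tool to the butt of the handle, 100 mm off; z may have rolled. The black-and-yellow handle (100 mm long, 25 mm thick) fills the +y end, the 6 mm blade the rest. Balance and grip point: on the handle, 45 mm from here along +y.
- driver_middle_mid (a point): Middle-length of the three screwdrivers, 165 mm long, lying loose. Point: middle of its whole length, on its axis, about 12 mm above what it lies on. y axis: along the tool to the butt of the handle, 82 mm off; z may have rolled. The black-and-red handle (90 mm long, 25 mm thick) fills the +y end, the 6 mm blade the rest. Balance and grip point: on the handle, 37 mm from here along +y.
- driver_short_mid (a point): Shortest of the three screwdrivers, 145 mm long, lying loose. Point: middle of its whole length, on its axis, about 12 mm above what it lies on. y axis: along the tool to the butt of the handle, 72 mm off; z may have rolled. The black-and-orange handle (85 mm long, 25 mm thick) fills the +y end, the 6 mm blade the rest. Balance and grip point: on the handle, 29 mm from here along +y.
- tray_long_floor (a point): Longest of the three open bright steel tool trays with a black floor, fixed to the bench. Inside: 218 mm long (x axis), 44 mm wide (y axis); z up. Point: centre of its floor, 3 mm above the bench. Walls 3 mm thick rise 11 mm above the floor at the ends and corners; within 70 mm of the centre along x the sides are cut away, so fingers can reach down beside a tool.
- tray_middle_floor (a point): Middle-length of the three open bright steel tool trays with a black floor, fixed to the bench. Inside: 182 mm long (x axis), 44 mm wide (y axis); z up. Point: centre of its floor, 3 mm above the bench. Walls 3 mm thick rise 11 mm above the floor at the ends and corners; within 56 mm of the centre along x the sides are cut away, so fingers can reach down beside a tool.
- tray_short_floor (a point): Shortest of the three open bright steel tool trays with a black floor, fixed to the bench. Inside: 161 mm long (x axis), 44 mm wide (y axis); z up. Point: centre of its floor, 3 mm above the bench. Walls 3 mm thick rise 11 mm above the floor at the ends and corners; within 47 mm of the centre along x the sides are cut away, so fingers can reach down beside a tool.
- pliers: Pliers with red-and-black handles, 185 x 55 x 13 mm, lying loose among the trays; origin on the bench under the middle, x axis along them. To be left where they lie.
- trim_lever: Flat orange plastic pry lever, 193 mm long, 31 mm wide, 8 mm thick, lying loose; origin on the bench under the middle, y axis along it. To be left where it lies.

How it is judged:
At the end, for the whole second after the job is handed in: Each screwdriver lies at rest on the floor of the tray of its own length rank: its middle within 18 mm of the tray's middle seen from above and at most 18 mm above the tray's floor, its axis within 0.2 rad of the tray's length (either way round); all released (horizontal distance between driver_long_mid and tray_long_floor below 0.018 m and angle between the y axis of driver_long_mid and the x axis of tray_long_floor, either way round below 0.2 rad and z of driver_long_mid in the frame of tray_long_floor below 0.018 m and linear speed of each of driver_long, driver_middle, driver_short below 0.02 m/s and horizontal distance between driver_middle_mid and tray_middle_floor below 0.018 m and angle between the y axis of driver_middle_mid and the x axis of tray_middle_floor, either way round below 0.2 rad and z of driver_middle_mid in the frame of tray_middle_floor below 0.018 m and horizontal distance between driver_short_mid and tray_short_floor below 0.018 m and angle between the y axis of driver_short_mid and the x axis of tray_short_floor, either way round below 0.2 rad and z of driver_short_mid in the frame of tray_short_floor below 0.018 m); the robot touches nothing.
It fails at once if the pliers were moved more than 30 mm (distance of pliers from where it was at the start of the episode above 0.03 m).
It fails at once if the pry lever was moved more than 30 mm (distance of trim_lever from where it was at the start of the episode above 0.03 m).
It also fails if it takes over 83 s, if anything falls off the work surface, if the arm or the gripper's body presses on something with over 40 N, if the wrist force passes 120 N, or if a joint passes its speed limit or range.

### The arm

A 7-joint arm with a two-finger parallel gripper is mounted at the origin on a cart in front of the work surface, level with it; the furniture and walls round the work are solid. World frame = base frame: x ahead of the robot, y to its left, z up, the work surface at z = 0. Lengths are in m, angles in rad, forces in N, time in s.
With the tool pointing down it reaches from about 0.4 to 0.85 m from the base axis. Payload 10.4 kg.
Tool frame: the origin (TCP) lies midway between the tips of the shut fingers; the grasp point (between the pads) lies 19 mm behind it; z points along the fingers, y is the line along which they close (so a half turn about z gives the same grasp; the last joint's range is limited). The gripper opens to 85 mm and grips with 20 to 120 N. Pads are 22 mm wide; open, the fingers measure 114 mm over their backs; the gripper's body (76 mm by 85 mm) begins 54 mm behind the grasp point. The pads swing forward as they close: fully open they stand 13 mm farther back than shut.
Start: joints at [1.217, 0.332, -0.065, 1.46, 0.022, 1.35, -0.088], TCP at [0.203, -0.591, 0.231] pointing down, gripper open.
Joint ranges: [-2.6, 2.6], [-0.5, 2.12], [-1.47, 1.34], [0.16, 2.42], [-1.27, 4.41], [0.06, 2.06], [-2.6, 2.6]. Speed limits (rad/s): [2.22, 2.22, 2.79, 2.79, 3.14, 3.14, 3.14].

### API

Orientations are given as a unit quaternion [x, y, z, w].
In Python, from workcell import get_obs, camera, camera_params, hand_in gives the robot as it stands.
- The arm moves only by the tool carry_out, never from a script. Its argument "commands" is a list that holds one entry, the list of rows, each a list of 6 numbers: the shift along the tool's x, y, z in units of 40 mm (1.0 is 40 mm), then the turn, a rotation vector about the tool's x, y, z in units of 6 degrees (1.0 is 6 degrees). In form: [[[x, y, z, ax, ay, az], ...]]. A call has 1 to 20 rows; each row shifts and turns the commanded pose from where the row before left it, along the tool's axes as they then stand; what a row does not reach is not made up. A row lasts 1/12 s, in which the tool goes at most 41.7 mm and 7.16 degrees, less where a joint would pass 70% of its speed; a pose out of reach is approached as far as the arm can. A call is refused whole if a number of a shift passes 1 or a number of a turn 1, either way. A call with a gripper value outside its range is refused whole. "hand" is the closure, from -1 (fully open) to 1 (shut), set as the call begins (left out, the last holds). The fingers move at their own pace and stop on an object; "force" is the grip in N (left out, the last holds). Time passes only in rows, so rows that do not move let the fingers close. It gives the time, the measured TCP pose, the force, the opening and the grip force at its end, in the units of the state.
- get_obs(): the state, without advancing time (a new reading comes with each control period).
- camera(name): name is "side" or "top"; returns the picture (480x640x3 uint8, red, green, blue); there is no depth.
- camera_params(name): a dict with "mtx" (3x3 intrinsics, pixels), "k1" (the pictures are not rectified: a ray, as slopes to the right and down, at radius r is drawn at 1 + k1 r^2 times it, then the intrinsics apply), "R" (3x3) and "t" (3): a world point X has camera coordinates R X + t. Camera axes: x right, y down, z forward; pixel columns grow to the right and rows downward; lengths in m; the calibration is good to about 2 mm. A picture is of the moment at which its call begins. camera_params takes no time and is no camera call.
- hand_in(): hands the job in; it is judged then, once.
The state is a dict: "clock": time; "joint_pos": joint angles; "joint_velocities": joint speeds; "tau": joint torques, N m; "position": TCP position; "ee_rot": TCP orientation; "ft_force": force on the tool from outside, world axes, zero at the start; "torque": the same for the moment, N m; "grip_width": opening from 0.0 (shut) to 1.0 (fully open); "grasp_force": force on a finger pad.
Only numpy, scipy, OpenCV 4.12 (cv2) and the standard library are available. Lean on these libraries where they do the work, as an engineer would, in place of code of your own. Each camera call takes 0.05 s, during which the arm holds its last target. There are 200 camera calls.

## Working session

There is one attempt and no reset: what is moved stays moved. The work goes in short steps, Python scripts to look and compute and a tool call to move; the robot and the scene stay as the last step left them, time stands still between calls to the robot, and variables do not carry over. Pictures are saved under pics/ and viewed, at most 14 in all, crops included, and the job is handed in when it is done.

Besides the shell and the picture viewer there is one more tool, called as name([rows], argument=value, ...), one row to a line, values as JSON. carry_out: Moves the arm, as the interface text tells. Its arguments: {"type":"object","properties":{"commands":{"type":"array"},"hand":{"type":"number"},"force":{"type":"number"}},"required":["commands"]}

```bash
mkdir -p pics; ls
python3 - <<'E'
from workcell import *
import cv2
o=get_obs(); print(o)
for n in("top","side"):
    p=camera_params(n); print(n,p)
    cv2.imwrite(f"pics/{n}0.png",camera(n)[:,:,::-1])
E
```

```text
pics
{'clock': 0.0, 'joint_pos': array([ 1.21739455,  0.33284322, -0.06473009,  1.46094328,  0.02161321,
        1.34989778, -0.0884755 ]), 'joint_velocities': array([ 1.00299274e-04,  2.46734243e-03, -4.82223733e-04,  8.68732272e-05,
        1.08674926e-04, -2.38424828e-03, -2.30024106e-03]), 'tau': array([-1.99908871e-03, -6.25442076e+01,  4.78151988e-02, -3.91605341e+01,
        1.62000605e-02,  9.82896017e-03,  5.40501719e-05]), 'position': array([ 0.20288664, -0.59075606,  0.23053297]), 'ee_rot': array([ 9.86345859e-01,  1.64685638e-01, -1.48573958e-04, -6.81669592e-04]), 'ft_force': array([-0.55966154,  0.02016665, -0.5482754 ]), 'torque': array([-0.0231966 ,  0.00590606, -0.00045392]), 'grasp_force': 0.0, 'grip_width': 0.9979973843292613}
top {'mtx': array([[435.43407341,   0.        , 320.75036968],
       [  0.        , 435.43407341, 241.11309487],
       [  0.        ,   0.        ,   1.        ]]), 'k1': -0.10938074019694441, 'R': array([[ 0.02408107, -0.99950484, -0.02025268],
       [-0.99109974, -0.02121564, -0.13141998],
       [ 0.13092523,  0.02323716, -0.99111988]]), 't': array([0.00496774, 0.51221752, 0.94831063])}
side {'mtx': array([[537.0741138 ,   0.        , 320.89774088],
       [  0.        , 537.0741138 , 247.9502418 ],
       [  0.        ,   0.        ,   1.        ]]), 'k1': -0.0630940478268383, 'R': array([[-0.99535766, -0.09572679, -0.00997544],
       [-0.05600857,  0.66040404, -0.74881876],
       [ 0.07826984, -0.74478378, -0.66269974]]), 't': array([0.52468498, 0.04423724, 1.43373949])}
```

View pics/top0.png

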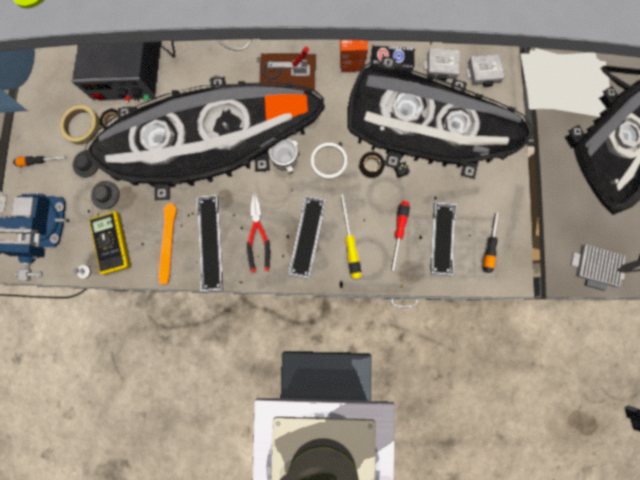

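View pics/side0.png

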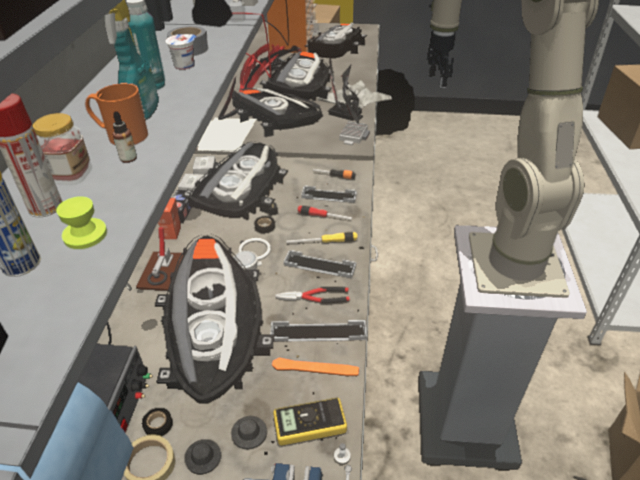

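The top view shows, left to right, all between rows 195 and 290:
- pry lever at column 167
- long tray (209,243)
- pliers at 258
- middle tray (307,237)
- yellow long driver (350,235)
- red middle driver (401,235)
- short tray (443,238)
- orange short driver (490,242)

The side view shows the same row. Next I'll measure them.

```bash
cat > h.py <<'E'
import numpy as np, cv2
from workcell import *
def ray(n,px,z):
    p=camera_params(n); R=np.array(p["R"]); t=np.array(p["t"])
    q=(np.atleast_2d(np.asarray(px,float))-p["mtx"][:2,2])/p["mtx"][0,0]
    s=q.copy()
    for _ in range(10): s=q/(1+p["k1"]*(s**2).sum(1,keepdims=True))
    d=np.c_[s,np.ones(len(s))]@R; c=-R.T@t
    return c+d*((z-c[2])/d[:,2])[:,None]
def biggest(m):
    n,l,s,_=cv2.connectedComponentsWithStats(m.astype(np.uint8)); i=1+np.argmax(s[1:,4]); return np.argwhere(l==i)[:,::-1]
def axis(P):
    c=P.mean(0); u=np.linalg.svd(P-c,full_matrices=False)[2][0]; u=u*np.sign(u[0]) ; s=(P-c)@u; v=(P-c)@[-u[1],u[0]]
    return c,u,(s.min(),s.max()),(v.min(),v.max())
def trays(im,roi,z=0.003):
    x0,x1=roi; g=im[185:300,x0:x1].max(2); P=biggest(g<60)+[x0,185]
    W=ray("top",P,z)[:,:2].astype(np.float32); (c,wh,a)=cv2.minAreaRect(W)
    b=cv2.boxPoints((c,wh,a)); e=b[1]-b[0]; f=b[2]-b[1]; e=e if np.hypot(*e)>np.hypot(*f) else f
    e=e/np.hypot(*e); e*=np.sign(e[0]); return np.round(c,4),np.round(wh,3),round(float(np.degrees(np.arctan2(e[1],e[0]))),1)
E
python3 - <<'E'
from h import *
im=cv2.imread("pics/top0.png")[:,:,::-1]
for n,r in(("long",(190,228)),("mid",(284,328)),("short",(426,460))): print(n,*trays(im,r))
hsv=cv2.cvtColor(im,cv2.COLOR_RGB2HSV)
for n,(a,b),L in(("long",(338,368),.2),("middle",(388,415),.165),("short",(478,504),.145)):
    s=hsv[190:285,a:b]; m=(s[...,1]>110)|(s[...,2]<70)
    P=biggest(m)+[a,190]; W=ray("top",P,.012)[:,:2]; c,u,sl,vl=axis(W)
    print(n,c.round(4),"ang",np.degrees(np.arctan2(u[1],u[0])).round(1),"ends",(c+u*sl[0]).round(3),(c+u*sl[1]).round(3),"len",round(sl[1]-sl[0],3),"w",round(vl[1]-vl[0],3))
crop=cv2.resize(im[185:295,330:510],None,fx=4.4,fy=4.4,interpolation=cv2.INTER_CUBIC); cv2.imwrite("pics/c1.png",crop[:,:,::-1])
E
```

```text
long [0.5074 0.2798] [0.207 0.032] 6.3
mid [0.5264 0.0497] [0.032 0.171] -10.3
short [ 0.5288 -0.2679] [0.033 0.15 ] -3.8
long [ 0.4804 -0.0568] ang 10.7 ends [ 0.431 -0.066] [ 0.531 -0.047] len 0.102 w 0.025
middle [ 0.5702 -0.1694] ang -9.1 ends [ 0.527 -0.162] [ 0.616 -0.177] len 0.091 w 0.025
short [ 0.4898 -0.3749] ang -9.9 ends [ 0.453 -0.369] [ 0.533 -0.382] len 0.081 w 0.029
```

View pics/c1.png

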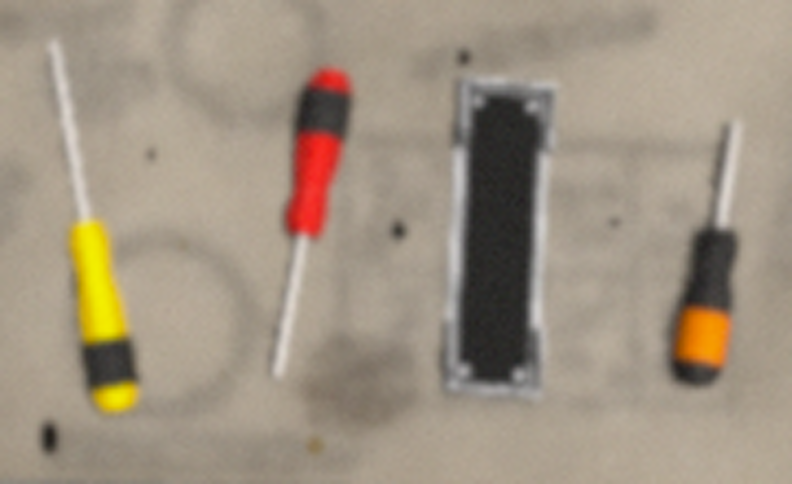

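The crop shows the blade tips and handle butts (crop px): long (54,42)/(118,410), middle (278,376)/(333,70), short (737,122)/(692,382). I'll turn those into axes and check them against the given lengths.

```bash
cat >> h.py <<'E'
from scipy.spatial.transform import Rotation as Ro
def go(xy,z,ang):
    """turn (deg about tool z) first, then shifts in the turned tool frame, in units"""
    o=get_obs(); R=Ro.from_quat(o["ee_rot"]); x=R.as_matrix()[:,0]; p=o["position"]
    d=(ang-np.degrees(np.arctan2(x[1],x[0]))+90)%180-90
    R2=R*Ro.from_rotvec([0,0,np.radians(-d)])
    s=R2.inv().apply(np.r_[xy,z]-p)/.04
    tilt=R.inv().apply([0,0,-1])
    print("pos",p.round(4),"clk",round(o["clock"],2),"turn units z",round(-d/6,2),"shift units",s.round(2),"down in tool",tilt.round(3),"j7",o["joint_pos"][6].round(2),"grip",round(o["grip_width"],3),round(o["grasp_force"],1))
E
python3 - <<'E'
from h import *
for n,t,b,L,g in(("long",(54,42),(118,410),.2,.045),("middle",(278,376),(333,70),.165,.037),("short",(737,122),(692,382),.145,.029)):
    T,B=(ray("top",[[330+q[0]/4.4,185+q[1]/4.4]],z)[0,:2] for q,z in((t,.012),(b,.012)))
    u=(B-T)/np.hypot(*(B-T)); m=(T+B)/2
    print(n,"len",np.hypot(*(B-T)).round(3),L,"mid",m.round(4),"grip",(m+g*u).round(4),"ang",np.degrees(np.arctan2(u[1],u[0])).round(1))
go([.475,-.372],.10,170.2-180)
E
```

```text
long len 0.198 0.2 mid [ 0.5286 -0.0489] grip [ 0.4844 -0.0572] ang -169.4
middle len 0.166 0.165 mid [ 0.5323 -0.1646] grip [ 0.5687 -0.1711] ang -10.1
short len 0.142 0.145 mid [ 0.5214 -0.3828] grip [ 0.493 -0.377] ang 168.5
pos [ 0.2029 -0.5908  0.2306] clk 0.1 turn units z 4.79 shift units [ 5.77 -6.54  3.27] down in tool [0.    0.001 1.   ] j7 -0.09 grip 1.001 0.0
```

carry_out([
  [[0,0,0,0,0,0.82],[0,0,0,0,0,0.82],[0,0,0,0,0,0.82],[0,0,0,0,0,0.82],[0,0,0,0,0,0.82],[0,0,0,0,0,0.82],[0.47,-0.5,0.2,0,0,0],[0.47,-0.5,0.2,0,0,0],[0.47,-0.5,0.2,0,0,0],[0.47,-0.5,0.2,0,0,0],[0.47,-0.5,0.2,0,0,0],[0.47,-0.5,0.2,0,0,0],[0.47,-0.5,0.2,0,0,0],[0.47,-0.5,0.2,0,0,0],[0.47,-0.5,0.2,0,0,0],[0.47,-0.5,0.2,0,0,0],[0.47,-0.5,0.2,0,0,0],[0.47,-0.5,0.2,0,0,0],[0.47,-0.5,0.2,0,0,0],[0,0,0,0,0,0]],
], hand=-1, force=40)

```text
clock: 1.77
position: [0.4952, -0.3742, 0.1252]
ee_rot: [0.996, -0.088, -0.0, -0.002]
ft_force: [0.4, 1.7, -0.2]
grip_width: 1.0
grasp_force: 0.0
```

```bash
python3 -c "
from h import *
go([.493,-.377],.003,-10.5)"
```

```text
pos [ 0.4952 -0.3742  0.1252] clk 1.77 turn units z 0.06 shift units [-0.04  0.09  3.05] down in tool [0.001 0.004 1.   ] j7 -1.23 grip 1.0 0.0
```

carry_out([
  [[-0.04,0.08,0.5,0,0,0.06],[0,0,0.5,0,0,0],[0,0,0.5,0,0,0],[0,0,0.5,0,0,0],[0,0,0.4,0,0,0],[0,0,0.3,0,0,0],[0,0,0.2,0,0,0],[0,0,0.12,0,0,0],[0,0,0,0,0,0],[0,0,0,0,0,0],[0,0,0,0,0,0]],
])

```text
clock: 2.68
position: [0.4894, -0.3836, 0.0075]
ee_rot: [0.995, -0.095, 0.001, 0.0]
ft_force: [-0.1, 0.2, -0.9]
grip_width: 0.999
grasp_force: 0.0
```

carry_out([
  [[0,0,0,0,0,0],[0,0,0,0,0,0],[0,0,0,0,0,0],[0,0,0,0,0,0],[0,0,0,0,0,0],[0,0,0,0,0,0],[0,0,0,0,0,0],[0,0,0,0,0,0],[0,0,0,0,0,0],[0,0,0,0,0,0],[0,0,0,0,0,0],[0,0,0,0,0,0]],
], hand=1, force=40)

```text
clock: 3.68
position: [0.489, -0.3832, 0.0068]
ee_rot: [0.995, -0.095, 0.0, 0.0]
ft_force: [-0.7, 1.8, 5.7]
grip_width: 0.262
grasp_force: 39.3
```

carry_out([
  [[0,0,-0.2,0,0,0],[0,0,-0.4,0,0,0],[0,0,-0.5,0,0,0],[0,0,-0.5,0,0,-0.4],[0,0,-0.2,0,0,-0.4],[0,0,0,0,0,-0.38],[0.05,-0.3,0,0,0,0],[0.05,-0.5,0,0,0,0],[0.05,-0.5,0,0,0,0],[0.05,-0.5,0,0,0,0],[0.05,-0.5,0,0,0,0],[0,-0.4,0,0,0,0],[0,-0.2,0,0,0,0],[0,0,0,0,0,0],[0,0,0,0,0,0]],
])

```text
clock: 4.93
position: [0.5063, -0.2683, 0.0784]
ee_rot: [0.999, -0.034, -0.0, 0.0]
ft_force: [0.4, -1.5, -0.8]
grip_width: 0.263
grasp_force: 38.9
```

```bash
python3 -c "
from h import *
go([.4969,-.2658],.011,-3.8)
a=camera('top');b=camera('side')
A=cv2.resize(a[170:310,380:520],None,fx=2.8,fy=2.8);B=cv2.resize(b[120:260,260:400],None,fx=2.8,fy=2.8)
cv2.imwrite('pics/c2.png',np.hstack([A,B])[:,:,::-1])"
```

```text
pos [ 0.5063 -0.2683  0.0784] clk 4.93 turn units z -0.01 shift units [-0.24 -0.05  1.69] down in tool [ 0. -0.  1.] j7 -1.31 grip 0.263 38.9
```

View pics/c2.png

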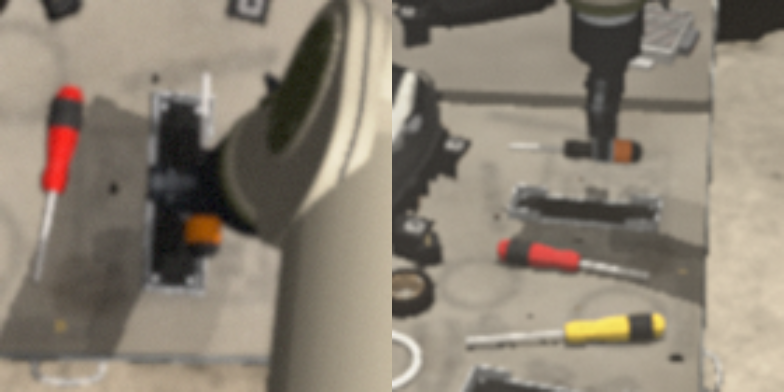

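The short driver is held level above the short tray, with its tip at crop (208,75) and butt at (204,255). I'll check its middle from those points.

```bash
python3 -c "
from h import *
P=ray('top',[[380+208/2.8,170+75/2.8],[380+203/2.8,170+255/2.8]],.0836)[:,:2]
print(P,np.hypot(*(P[0]-P[1])),P.mean(0), 'expected mid',np.array([.5063,-.2683])+.032*np.array([.998,-.066]))"
```

```text
[[ 0.60916161 -0.27351722]
 [ 0.46842467 -0.26706149]] 0.14088492891399576 [ 0.53879314 -0.27028936] expected mid [ 0.538236 -0.270412]
```

Agrees. Lower and release.

carry_out([
  [[-0.12,-0.03,0.3,0,0,0],[-0.12,-0.02,0.4,0,0,0],[0,0,0.4,0,0,0],[0,0,0.3,0,0,0],[0,0,0.2,0,0,0],[0,0,0.1,0,0,0],[0,0,0,0,0,0],[0,0,0,0,0,0],[0,0,0,0,0,0]],
])

```text
clock: 5.78
position: [0.4975, -0.2658, 0.0109]
ee_rot: [0.999, -0.034, 0.0, 0.0]
ft_force: [0.3, -0.3, -0.9]
grip_width: 0.257
grasp_force: 39.2
```

carry_out([
  [[0,0,0,0,0,0],[0,0,0,0,0,0],[0,0,0,0,0,0],[0,0,0,0,0,0],[0,0,0,0,0,0],[0,0,0,0,0,0],[0,0,0,0,0,0],[0,0,-0.3,0,0,0],[0,0,-0.5,0,0,0],[0,0,-0.6,0,0,0],[0,0,-0.6,0,0,0],[0,0,-0.2,0,0,0],[0,0,0,0,0,0]],
], hand=-1)

```text
clock: 6.87
position: [0.4986, -0.2662, 0.1016]
ee_rot: [0.999, -0.034, 0.002, 0.001]
ft_force: [0.3, -0.1, -0.1]
grip_width: 0.999
grasp_force: 0.0
```

```bash
python3 -c "
from h import *
go([.5687,-.1711],.08,-9.6)
a=np.array([np.cos(np.radians(-9.6)),np.sin(np.radians(-9.6))]);print(a)
"
```

```text
pos [ 0.4986 -0.2662  0.1016] clk 6.87 turn units z 0.96 shift units [ 1.33 -2.64  0.54] down in tool [-0.004 -0.002  1.   ] j7 -1.3 grip 0.999 0.0
[ 0.98599604 -0.16676875]
```

carry_out([
  [[0,0,0,0,0,0.48],[0,0,0,0,0,0.48],[0.19,-0.38,0,0,0,0],[0.19,-0.38,0,0,0,0],[0.19,-0.38,0,0,0,0],[0.19,-0.38,0,0,0,0],[0.19,-0.38,0,0,0,0],[0.19,-0.38,0,0,0,0],[0.19,-0.36,0,0,0,0],[0,0,0,0,0,0],[0,0,0,0,0,0],[0,0,0,0,0,0]],
])

```text
clock: 7.87
position: [0.5663, -0.171, 0.0977]
ee_rot: [0.996, -0.084, -0.001, 0.0]
ft_force: [1.3, 0.3, 0.3]
grip_width: 0.998
grasp_force: 0.0
```

```bash
python3 -c "
from h import *
go([.5687,-.1711],.005,-9.6)
a=camera('top');b=camera('side')
A=cv2.resize(a[170:310,380:520],None,fx=2.8,fy=2.8);B=cv2.resize(b[120:260,260:400],None,fx=2.8,fy=2.8)
cv2.imwrite('pics/c3.png',np.hstack([A,B])[:,:,::-1])"
```

```text
pos [ 0.5663 -0.171   0.0977] clk 7.87 turn units z -0.01 shift units [ 0.06 -0.01  2.32] down in tool [ 0.001 -0.     1.   ] j7 -1.61 grip 0.998 0.0
```

View pics/c3.png

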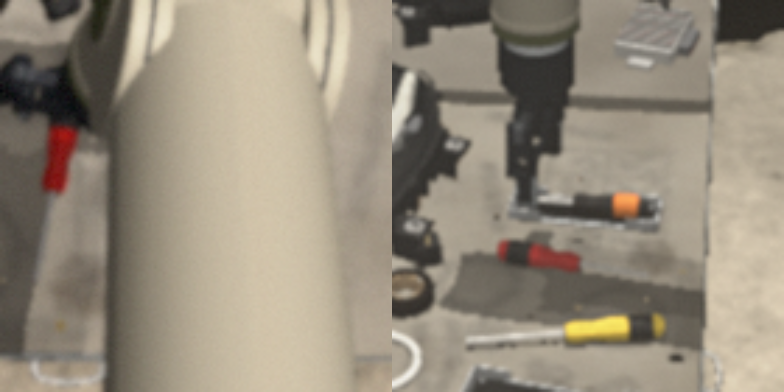

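The side view shows the short driver inside its tray, and the gripper above the red handle. Descend and grip.

carry_out([
  [[0.06,0,0.4,0,0,0],[0,0,0.5,0,0,0],[0,0,0.5,0,0,0],[0,0,0.4,0,0,0],[0,0,0.3,0,0,0],[0,0,0.15,0,0,0],[0,0,0.05,0,0,0],[0,0,0,0,0,0],[0,0,0,0,0,0],[0,0,0,0,0,0]],
])

```text
clock: 8.8
position: [0.5703, -0.1709, 0.0076]
ee_rot: [0.996, -0.084, 0.001, 0.0]
ft_force: [1.0, -0.6, -0.1]
grip_width: 1.002
grasp_force: 0.0
```

carry_out([
  [[0,0,0,0,0,0],[0,0,0,0,0,0],[0,0,0,0,0,0],[0,0,0,0,0,0],[0,0,0,0,0,0],[0,0,0,0,0,0],[0,0,0,0,0,0],[0,0,0,0,0,0],[0,0,0,0,0,0],[0,0,0,0,0,0],[0,0,0,0,0,0],[0,0,0,0,0,0]],
], hand=1, force=40)

```text
clock: 9.8
position: [0.5697, -0.1707, 0.0068]
ee_rot: [0.996, -0.084, 0.0, 0.0]
ft_force: [-0.8, 0.2, 5.1]
grip_width: 0.256
grasp_force: 39.7
```

carry_out([
  [[0,0,-0.2,0,0,0],[0,0,-0.4,0,0,0],[0,0,-0.5,0,0,0.12],[0,0,-0.5,0,0,0],[0,0,-0.3,0,0,0],[-0.1,-0.3,-0.1,0,0,0],[-0.11,-0.5,0,0,0,0],[-0.11,-0.55,0,0,0,0],[-0.11,-0.6,0,0,0,0],[-0.11,-0.6,0,0,0,0],[-0.11,-0.6,0,0,0,0],[-0.11,-0.6,0,0,0,0],[-0.11,-0.6,0,0,0,0],[-0.11,-0.5,0,0,0,0],[-0.1,-0.28,0,0,0,0],[0,-0.1,0,0,0,0],[0,0,0,0,0,0],[0,0,0,0,0,0],[0,0,0,0,0,0]],
])

```text
clock: 11.38
position: [0.5646, 0.0411, 0.0863]
ee_rot: [0.996, -0.091, -0.0, 0.0]
ft_force: [-1.0, -0.5, -0.2]
grip_width: 0.253
grasp_force: 39.2
```

```bash
python3 -c "
from h import *
go([.5638,.0429],.0108,-10.3)
a=camera('top');b=camera('side')
A=cv2.resize(a[170:310,250:390],None,fx=2.8,fy=2.8);B=cv2.resize(b[160:300,240:380],None,fx=2.8,fy=2.8)
cv2.imwrite('pics/c4.png',np.hstack([A,B])[:,:,::-1])"
```

```text
pos [0.5646 0.0411 0.0863] clk 11.38 turn units z -0.02 shift units [-0.03 -0.04  1.89] down in tool [ 0.    -0.001  1.   ] j7 -2.02 grip 0.253 39.2
```

View pics/c4.png

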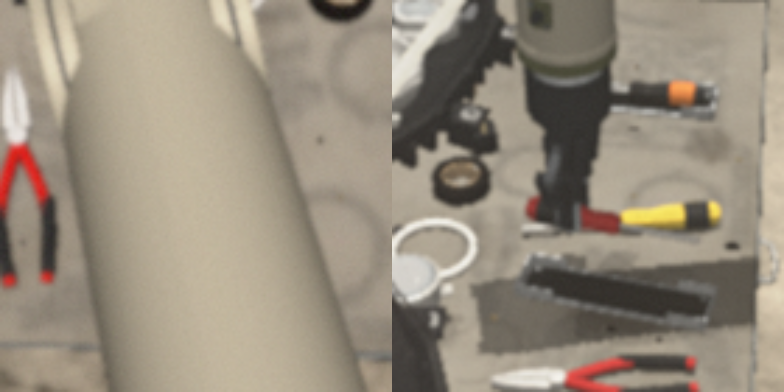

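Red driver held level above the middle tray, in line with it in the side view; the top view is blocked by the arm. Lower and release.

carry_out([
  [[-0.03,-0.04,0.4,0,0,0],[0,0,0.5,0,0,0],[0,0,0.4,0,0,0],[0,0,0.3,0,0,0],[0,0,0.2,0,0,0],[0,0,0.1,0,0,0],[0,0,0,0,0,0],[0,0,0,0,0,0],[0,0,0,0,0,0]],
])

```text
clock: 12.23
position: [0.5642, 0.0447, 0.0111]
ee_rot: [0.996, -0.09, 0.001, -0.0]
ft_force: [0.4, -1.0, -1.1]
grip_width: 0.257
grasp_force: 39.2
```

carry_out([
  [[0,0,0,0,0,0],[0,0,0,0,0,0],[0,0,0,0,0,0],[0,0,0,0,0,0],[0,0,0,0,0,0],[0,0,0,0,0,0],[0,0,0,0,0,0],[0,0,-0.3,0,0,0],[0,0,-0.5,0,0,0],[0,0,-0.6,0,0,0],[0,0,-0.6,0,0,0],[0,0,-0.2,0,0,0],[0,0,0,0,0,0],[0,0,0,0,0,0]],
], hand=-1)

```text
clock: 13.4
position: [0.5637, 0.0445, 0.0987]
ee_rot: [0.996, -0.09, 0.0, 0.0]
ft_force: [-0.6, 0.1, -0.7]
grip_width: 1.002
grasp_force: 0.0
```

```bash
python3 -c "
from h import *
go([.4844,-.0572],.005,10.6)
"
```

```text
pos [0.5637 0.0445 0.0987] clk 13.4 turn units z -3.49 shift units [-2.42  2.13  2.34] down in tool [-0.001 -0.     1.   ] j7 -2.02 grip 1.002 0.0
```

carry_out([
  [[0,0,0,0,0,-0.7],[0,0,0,0,0,-0.7],[0,0,0,0,0,-0.7],[0,0,0,0,0,-0.7],[0,0,0,0,0,-0.69],[-0.3,0.26,0,0,0,0],[-0.3,0.27,0,0,0,0],[-0.3,0.27,0,0,0,0],[-0.3,0.27,0,0,0,0],[-0.3,0.27,0,0,0,0],[-0.3,0.27,0,0,0,0],[-0.3,0.27,0,0,0,0],[-0.3,0.25,0,0,0,0],[0,0,0,0,0,0],[0,0,0,0,0,0],[0,0,0,0,0,0]],
])

```text
clock: 14.73
position: [0.4849, -0.0562, 0.0979]
ee_rot: [0.996, 0.093, -0.0, -0.0]
ft_force: [0.3, 0.3, -0.1]
grip_width: 1.001
grasp_force: 0.0
```

```bash
python3 -c "
from h import *
go([.4844,-.0572],.006,10.6)
"
```

```text
pos [ 0.4849 -0.0562  0.0979] clk 14.73 turn units z 0.01 shift units [-0.01  0.02  2.3 ] down in tool [0.001 0.001 1.   ] j7 -1.43 grip 1.001 0.0
```

carry_out([
  [[0,0.02,0.4,0,0,0],[0,0,0.5,0,0,0],[0,0,0.5,0,0,0],[0,0,0.4,0,0,0],[0,0,0.3,0,0,0],[0,0,0.15,0,0,0],[0,0,0.05,0,0,0],[0,0,0,0,0,0],[0,0,0,0,0,0],[0,0,0,0,0,0]],
])

```text
clock: 15.57
position: [0.4858, -0.0576, 0.0073]
ee_rot: [0.996, 0.092, 0.001, 0.0]
ft_force: [-0.5, -0.5, -1.0]
grip_width: 0.997
grasp_force: 0.0
```

carry_out([
  [[0,0,0,0,0,0],[0,0,0,0,0,0],[0,0,0,0,0,0],[0,0,0,0,0,0],[0,0,0,0,0,0],[0,0,0,0,0,0],[0,0,0,0,0,0],[0,0,0,0,0,0],[0,0,0,0,0,0],[0,0,0,0,0,0],[0,0,0,0,0,0],[0,0,0,0,0,0]],
], hand=1, force=40)

```text
clock: 16.57
position: [0.4852, -0.0576, 0.0067]
ee_rot: [0.996, 0.092, 0.0, 0.0]
ft_force: [-1.3, -0.8, 5.7]
grip_width: 0.26
grasp_force: 39.4
```

carry_out([
  [[0,0,-0.2,0,0,0],[0,0,-0.4,0,0,0],[0,0,-0.5,0,0,0.36],[0,0,-0.5,0,0,0.36],[0,0,-0.3,0,0,0],[0.02,-0.3,-0.1,0,0,0],[0.03,-0.5,0,0,0,0],[0.03,-0.7,0,0,0,0],[0.03,-0.7,0,0,0,0],[0.03,-0.7,0,0,0,0],[0.03,-0.7,0,0,0,0],[0.03,-0.7,0,0,0,0],[0.03,-0.7,0,0,0,0],[0.03,-0.7,0,0,0,0],[0.03,-0.7,0,0,0,0],[0.03,-0.7,0,0,0,0],[0.03,-0.6,0,0,0,0],[0.02,-0.4,0,0,0,0],[0,-0.22,0,0,0,0],[0,0,0,0,0,0]],
])

```text
clock: 18.23
position: [0.4619, 0.2773, 0.0861]
ee_rot: [0.998, 0.057, -0.001, -0.0]
ft_force: [-0.3, 0.5, -1.1]
grip_width: 0.251
grasp_force: 39.4
```

carry_out([
  [[0,0,0,0,0,0],[0,0,0,0,0,0]],
])

```text
clock: 18.4
position: [0.4635, 0.2735, 0.0862]
ee_rot: [0.999, 0.054, -0.0, 0.001]
ft_force: [1.1, 0.5, -0.2]
grip_width: 0.252
grasp_force: 39.4
```

```bash
python3 -c "
from h import *
go([.4632,.2749],.0107,6.3)
a=camera('top');b=camera('side')
A=cv2.resize(a[170:310,150:290],None,fx=2.8,fy=2.8);B=cv2.resize(b[240:380,240:380],None,fx=2.8,fy=2.8)
cv2.imwrite('pics/c5.png',np.hstack([A,B])[:,:,::-1])"
```

```text
pos [0.4635 0.2735 0.0862] clk 18.4 turn units z -0.01 shift units [-0.   -0.04  1.89] down in tool [ 0.001 -0.001  1.   ] j7 -2.25 grip 0.252 39.4
```

View pics/c5.png

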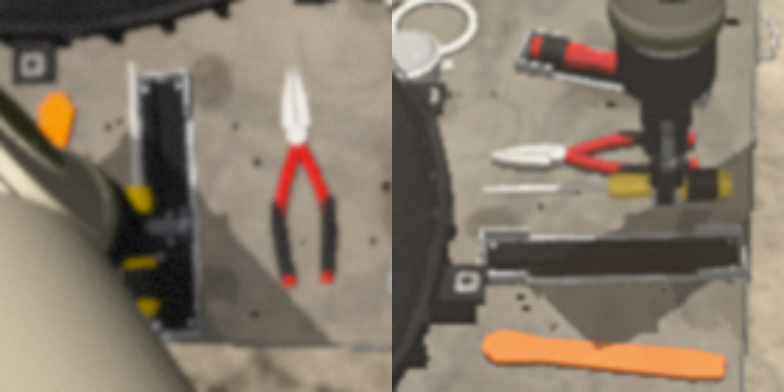

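The long driver is held level over the long tray, with its tip at crop (131,65) and butt near (149,316). The red driver is seated in its tray, and the pliers and lever look untouched.

```bash
python3 -c "
from h import *
P=ray('top',[[150+131/2.8,170+63/2.8],[150+148/2.8,170+316/2.8]],.0915)[:,:2]
print(P,np.hypot(*(P[0]-P[1])),P.mean(0), 'want .5074 .2798')"
```

```text
[[0.60591359 0.28934201]
 [0.40947929 0.26378521]] 0.19808983882312795 [0.50769644 0.27656361] want .5074 .2798
```

carry_out([
  [[0,-0.06,0.4,0,0,0],[0,0,0.5,0,0,0],[0,0,0.4,0,0,0],[0,0,0.3,0,0,0],[0,0,0.2,0,0,0],[0,0,0.1,0,0,0],[0,0,0,0,0,0],[0,0,0,0,0,0],[0,0,0,0,0,0]],
])

```text
clock: 19.25
position: [0.4636, 0.2774, 0.0111]
ee_rot: [0.998, 0.055, 0.001, -0.0]
ft_force: [0.8, 0.2, 0.2]
grip_width: 0.253
grasp_force: 39.4
```

carry_out([
  [[0,0,0,0,0,0],[0,0,0,0,0,0],[0,0,0,0,0,0],[0,0,0,0,0,0],[0,0,0,0,0,0],[0,0,0,0,0,0],[0,0,0,0,0,0],[0,0,-0.3,0,0,0],[0,0,-0.5,0,0,0],[0,0,-0.6,0,0,0],[0,0,-0.6,0,0,0],[0,0,-0.5,0,0,0],[0,0,-0.5,0,0,0],[0,0,-0.5,0,0,0],[0,0,-0.2,0,0,0],[0,0,0,0,0,0],[0,0,0,0,0,0]],
], hand=-1)

```text
clock: 20.67
position: [0.4631, 0.2772, 0.1584]
ee_rot: [0.998, 0.055, 0.0, 0.0]
ft_force: [-0.6, -0.5, -0.3]
grip_width: 0.998
grasp_force: 0.0
```

```bash
python3 -c "
from h import *
a=camera('top');b=camera('side'); cv2.imwrite('pics/t6.png',a[:,:,::-1])
A=cv2.resize(a[170:310,150:520],None,fx=2.1,fy=2.1);B=cv2.resize(b[160:360,240:380],(777-400,294)) if 0 else cv2.resize(b[150:350,250:390],None,fx=1.5,fy=1.5)
B=cv2.copyMakeBorder(B,0,0,0,A.shape[1]-B.shape[1],cv2.BORDER_CONSTANT)
cv2.imwrite('pics/c6.png',np.vstack([A,B])[:,:,::-1])"
```

```text
(no output)
```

View pics/c6.png

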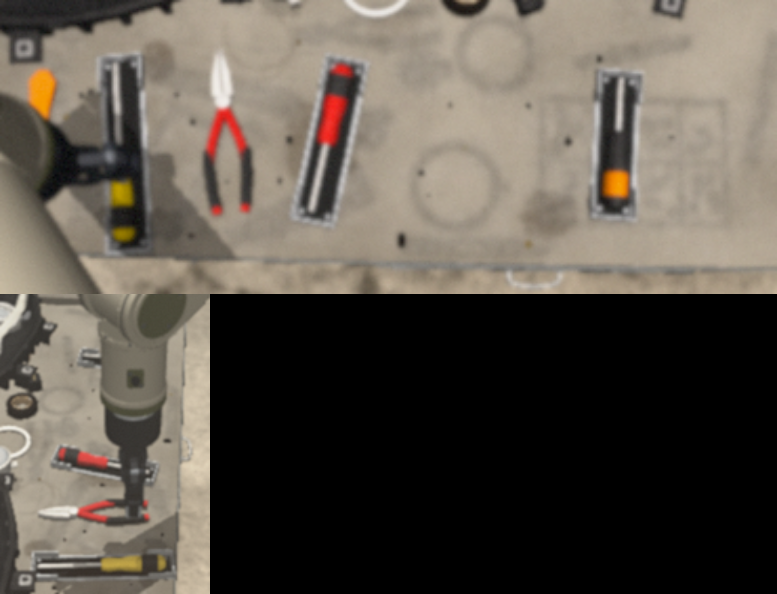

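All three drivers lie inside their trays, in the crop at roughly (122,150), (329,140) and (617,143). The pliers and lever haven't moved, and the gripper is clear.

```bash
python3 -c "
from workcell import *
print(hand_in())"
```

```text
the job is handed in; nothing more can be done
None
```

I put all three screwdrivers in their matching trays, left the pliers and pry lever where they lay, and handed the job in at about 21 s of the 83 s allowed; the hand-in returned no verdict.

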